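# Open the air filter box

### The job

Open the air filter box on the bench for service, using only the fingertips: press the snap tab fully in, then push the released cover along its runners off its seat and onto the landing shelf, until the filter opening is completely uncovered. Leave the cover lying flat on the shelf; do not lift or tip it, and leave the other things on the bench where they are.

Things in the scene. Friction and masses are not known exactly. Their poses are not given: they have to be found in the camera images.
- airbox: Bare grey aluminium air filter box fixed to the bench, about 120 (x) by 245 (y) by 81 mm high. Origin at bench height, z up; y points from the seat (-y half, under the cover) to the empty landing shelf (+y half). A dark inlet pipe sticks out 35 mm at its -y end. The cover slides along y on two side runners, top 70 mm above the bench, with an 80 mm wide, 10 mm deep channel between them on the shelf.
- opening (a point): Centre of the filter opening under the cover, at runner height (70 mm up), 61 mm to -y of the box's origin. The opening runs from y = -102 to -21 mm of the box. Along the seat (y -115 to -7 mm) two lips, 92 mm apart, top 81 mm above the bench, hold the cover's flanges down. A rear stop at y = -115 mm is 76 mm high.
- shelf_stop (a point): Middle of the inner face of the stop across the far end of the shelf, at runner height (70 mm up), y = +126 mm of the box; the stop's top is 76 mm above the bench. Side walls (top 77 mm up) guide the cover all the way; the shelf has no lips.
- cover: Black filter cover, loose, about 160 g: flange 104 (x) by 100 (y) by 5 mm, on it a raised block 64 (x) by 60 (y) mm spanning y = -35 to +25 mm, top 32 mm above the underside. Origin: centre of the underside; axes parallel to the box's. It starts seated over the opening, behind the tab. With the tab in, about 2 N slides it towards the box's +y; it has 137 mm of travel to the end stop and clears the opening after 92 mm.
- cover_push (a point): Point on the cover: middle of the upright face of its raised block on the side away from the tab and the shelf (box's -y side), 18 mm above the cover's underside, 88 mm above the bench. The face is 64 mm wide and 27 mm high and is pushed towards the box's +y.
- tab_top (a point): Centre of the top of the snap tab, a black ribbed rectangular button 36 (box x) by 30 (box y) mm in the shelf's channel just in front of the cover, at x = 0, y = +9 mm of the box. Pressed straight down. When out, its top is 79 mm above the bench, 9 mm above the runners, and blocks the cover. The cover's raised block begins 45 mm from the middle of the tab.
- tab (a joint): How far the tab is pressed down, m: 0 out, 0.012 fully in against its stop (top 3 mm below the runners, 7 mm above the channel floor). It takes about 3 to 4 N to press, stays where it is left, and clears the cover beyond 0.009.
- spare_filter: Bystander, loose, to be left alone: spare flat filter panel, 80 x 90 x 18 mm, black rubber frame with white paper pleats, lying beside the box. Origin at its underside.
- grease_jar: Bystander, loose, to be left alone: closed jar, 56 mm diameter, 60 mm tall. Origin at its underside.
- screwdriver: Bystander, loose, to be left alone: screwdriver 190 mm long, lying along its own x. Origin at its middle, underneath.
- socket: Bystander, loose, to be left alone: upright steel wrench socket, 28 mm diameter, 50 mm tall. Origin at its underside.
- mug: Bystander, loose, to be left alone: white mug, 80 mm diameter, 90 mm tall. Origin at its underside.
- spray_can: Bystander, loose, to be left alone: closed can, 60 mm diameter, 170 mm tall. Origin at its underside.
- wrench: Bystander, loose, to be left alone: wrench 180 mm long, lying along its own x. Origin at its middle, underneath.
- brush: Bystander, loose, to be left alone: brush 170 mm long, lying along its own x. Origin at its middle, underneath.
Things that resemble listed ones, but are neither listed nor needed, are in the scene too. Several things have the shape of the cover; the one meant has the colours described above.

How it is judged:
On the way, in this order (a step that is already met when the one before it is completed fails the run):
1. the tab is pressed in while the cover is still on its seat (value of joint tab above 0.0095 m and y of cover in the frame of airbox below -0.045 m), for 0.1 s.
2. the cover has been pushed clear of the filter opening (value of joint tab above 0.009 m and y of cover in the frame of airbox above 0.031 m), for 0.1 s.
At the end, for the whole second after the job is handed in: The tab is in (at least 9 mm), and the cover lies still and flat (within 0.06 rad) on the shelf's runners, between the guides, with its middle 31 to 82 mm along the box's y: the filter opening is wholly uncovered (all of step 2 and y of cover in the frame of airbox below 0.082 m and x of cover in the frame of airbox between -0.008 and 0.008 m and z of cover in the frame of airbox between 0.066 and 0.074 m and angle between cover's own z axis and vertical below 0.06 rad and angle between the y axis of cover and the y axis of airbox, either way round below 0.15 rad and linear speed of cover below 0.01 m/s); the robot touches nothing.
It fails at once if the cover is lifted more than 10 mm or tipped more than 0.2 rad (z of cover in the frame of airbox above 0.08 m or angle between cover's own z axis and vertical above 0.2 rad).
It fails at once if a bystander is moved more than 30 mm (distance of any of spare_filter, grease_jar, screwdriver, socket, mug, spray_can, wrench, brush from where it was at the start of the episode above 0.03 m).
It also fails if it takes over 38 s, if anything falls off the work surface, if the arm or the gripper's body presses on something with over 40 N, if the wrist force passes 120 N, or if a joint passes its speed limit or range.

### The arm

A 6-joint arm with a two-finger parallel gripper is mounted at the origin on the work surface. World frame = base frame: x ahead of the robot, y to its left, z up, the work surface at z = 0. Lengths are in m, angles in rad, forces in N, time in s.
With the tool pointing down it reaches from about 0.3 to 0.825 m from the base axis. Payload 5.4 kg.
Tool frame: the origin (TCP) lies at the very end of the fingers, on their centre line; the grasp point (between the pads) lies 19 mm behind it; z points along the fingers, x is the direction in which the jaws open and shut, and the axes are right-handed (so a half turn about z gives the same grasp; the last joint's range is limited). The gripper opens to 92 mm and grips with 3 to 60 N. Pads are 20 mm wide; open, the fingers measure 128 mm over their backs; the gripper's body (75 mm by 189 mm) begins 69 mm behind the grasp point.
Start: joints at [-1.45, 0.158, 1.597, -0, 1.386, -0.21], TCP at [0.187, -0.544, 0.215] pointing down, gripper open.
Joint ranges: [-2.91, 2.91], [-0.94, 2.29], [0.18, 2.7], [-1.29, 4.43], [0.17, 2.64], [-3, 3]. Speed limits (rad/s): [2.57, 2.57, 3.14, 3.14, 3.14, 3.14].

### API

Orientations are given as a rotation vector (axis times angle).
In Python, from workcell import bot gives the robot as it stands. Calls block until the motion is done:
- bot.goto(position, orientation): joint-space move of the TCP to a pose.
- bot.line_to(position, rot=None, max_speed=0.15): straight line of the TCP; rot=None keeps the orientation; max_speed is the mean speed in m/s.
- bot.set_joints(angles): joint-space move.
- bot.set_gripper(opening, newtons=None): opening from 0.0 (shut) to 1.0 (fully open); newtons is the grip in N (None keeps the last); returns when the fingers have stopped.
- bot.hold(seconds).
- bot.inverse_kinematics(position, orientation): joint angles nearest the present ones, or None.
- bot.read_camera(name): name is "scene" or "top"; returns a dict with "pixels" (384x512x3 uint8, blue, green, red), "fx", "fy", "cx", "cy" (pixels), "R" (3x3) and "t" (3): a world point X has camera coordinates R X + t. Camera axes: x right, y down, z forward; pixel columns grow to the right and rows downward; lengths in m; the calibration is good to about 2 mm. A picture is of the moment at which its call begins. There is no depth.
A pose or a line that the arm cannot do raises bot.MotionError and nothing moves.
- bot.job_done(): hands the job in, once; it reports no verdict.
Readings, each from a call of its own:
- bot.current_clock(): time.
- bot.current_joints(): joint angles.
- bot.current_joint_vel(): joint speeds.
- bot.current_effort(): joint torques, N m.
- bot.current_ee_pos(): TCP position.
- bot.current_tool_rot(): TCP orientation.
- bot.current_contact_force(): force on the tool from outside, world axes, zero at the start.
- bot.current_ft_torque(): the same for the moment, N m.
- bot.current_opening(): opening from 0.0 (shut) to 1.0 (fully open).
Only numpy, scipy, OpenCV 4.12 (cv2) and the standard library are available. Lean on these libraries where they do the work, as an engineer would, in place of code of your own. Each camera call takes 0.05 s, during which the arm holds its last target.

## Working session

There is one attempt and no reset: what is moved stays moved. The work goes in short steps, each a Python script; the robot and the scene stay as the last script left them, time stands still between calls to the robot, and variables do not carry over. Pictures are saved under pics/ and viewed, and the job is handed in when it is done.

```bash
mkdir -p pics
python3 - <<'E'
from workcell import bot
import cv2,pickle
for n in("scene","top"):
    d=bot.read_camera(n); cv2.imwrite(f"pics/{n}0.png",d["pixels"]); pickle.dump(d,open(f"{n}0.pkl","wb")); print(n,d["fx"],d["R"],d["t"])
print(bot.current_clock(),bot.current_tool_rot())
E
```

```text
scene 487.65266892521765 [[-0.78443211  0.62017227 -0.00725319]
 [ 0.37378874  0.46339421 -0.80345988]
 [-0.49492245 -0.63297089 -0.59531472]] [ 0.42877758 -0.13698865  1.56276334]
top 377.4348482660022 [[ 0.01546723 -0.99978906  0.01351281]
 [-0.99710185 -0.01642965 -0.074283  ]
 [ 0.07448935 -0.0123247  -0.99714565]] [-0.0240688   0.52543122  0.93743572]
0.1 [-2.55587854e+00  1.82469582e+00  1.74032025e-03]
```

View pics/top0.png

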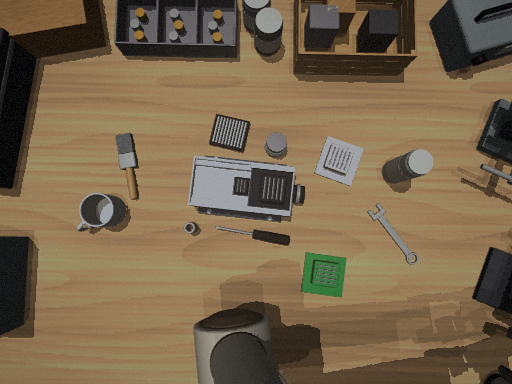

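View pics/scene0.png

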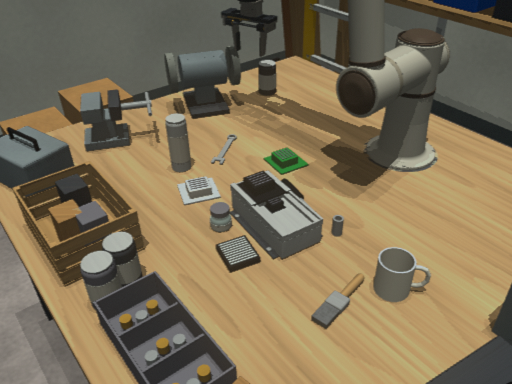

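The grey box is at about (243,188) in the top view. Its shelf points image-left (world +y), the pipe is at (300,194), and the cover and tab are at (272,187) and (242,186). I'll enlarge this area.

Run:
```python
import cv2
a=cv2.imread("pics/top0.png")[145:230,175:315]; cv2.imwrite("pics/t1.png",cv2.resize(a,None,fx=5.7,fy=5.7,interpolation=cv2.INTER_CUBIC))
a=cv2.imread("pics/scene0.png")[160:265,220:335]; cv2.imwrite("pics/s1.png",cv2.resize(a,None,fx=5.7,fy=5.7,interpolation=cv2.INTER_CUBIC))
```

```text
(no output)
```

View pics/t1.png

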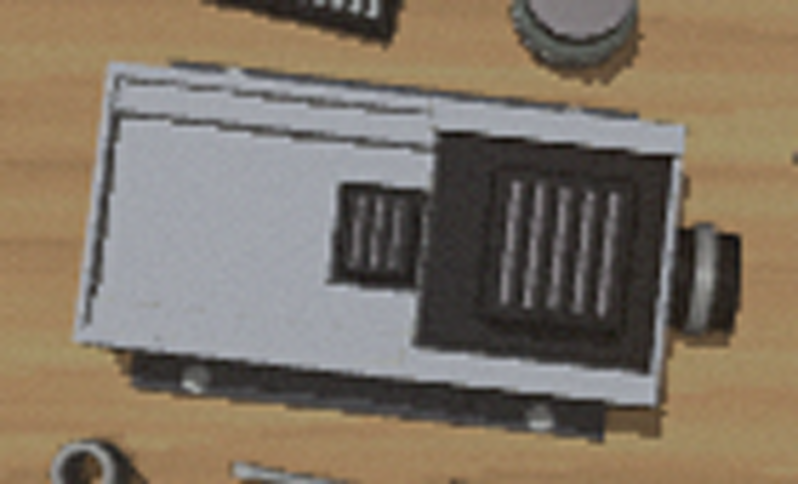

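View pics/s1.png

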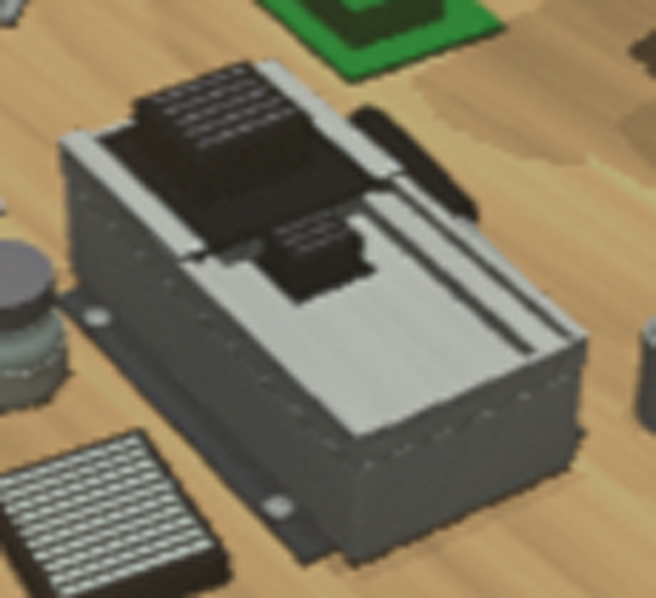

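```bash
cat > fit.py <<'E'
import pickle,numpy as np
from scipy.optimize import least_squares
T=pickle.load(open("top0.pkl","rb"));S=pickle.load(open("scene0.pkl","rb"))
def proj(d,P):
    c=np.asarray(d["R"])@P+d["t"]; return np.array([d["fx"]*c[0]/c[2]+d["cx"],d["fy"]*c[1]/c[2]+d["cy"]])
E='e';M='m'
pts=[(T,(343,183),(18,24,79)),(T,(331,283),(-18,24,79)),(T,(437,130),(46,-7,81)),(T,(413,347),(-46,-7,81)),
(T,(107,62),(60,E,77)),(T,(75,342),(-60,E,77)),(T,(685,125),(60,M,81)),(T,(658,405),(-60,M,81)),
(S,(587,340),(-60,E,77)),(S,(357,437),(60,E,77)),(S,(62,140),(60,M,81)),(S,(355,565),(60,E,0)),(S,(200,258),(46,-7,81)),]
off={id(T):(175,145),id(S):(220,160)}
def res(p,full=False):
    x,y,a,e=p;out=[]
    for d,px,b in pts:
        by=e*1000 if b[1]==E else (e*1000-245 if b[1]==M else b[1])
        bx,by,bz=b[0]/1e3,by/1e3,b[2]/1e3
        P=np.array([x+np.cos(a)*bx-np.sin(a)*by,y+np.sin(a)*bx+np.cos(a)*by,bz])
        o=off[id(d)]; out.append(proj(d,P)-(np.array(px)/5.7+o-0.4))
    return np.ravel(out)
r=least_squares(res,[0.45,0.0,0,0.13],loss="soft_l1")
print(r.x);print(np.round(res(r.x).reshape(-1,2),1))
E
python3 fit.py
```

```text
[ 0.54058174  0.01841448 -0.09068739  0.1310879 ]
[[ 0.8  0.8]
 [ 1.3 -1.8]
 [-1.5 -0.2]
 [-1.4  0.1]
 [-0.2  0. ]
 [-0.6  0.7]
 [ 0.2 -0.3]
 [-0.1  0.6]
 [ 0.2 -1.2]
 [-0.4  0.1]
 [-1.4 -0.3]
 [-0.4  1.8]
 [ 0.4 -2.3]]
```

```bash
cat > h.py <<'E'
import numpy as np,cv2
from scipy.spatial.transform import Rotation as Ro
from workcell import bot
X,Y,A=0.5406,0.0184,-0.0907
c,s=np.cos(A),np.sin(A)
def W(x,y,z): return [X+c*x-s*y,Y+s*x+c*y,z]
def inv(p): dx,dy=p[0]-X,p[1]-Y; return np.round([1e3*(c*dx+s*dy),1e3*(-s*dx+c*dy),1e3*p[2]],1)
def rot(sg): 
    x=sg*np.array([c,s,0]);z=np.array([0,0,-1.]);return Ro.from_matrix(np.c_[x,np.cross(z,x),z]).as_rotvec()
def F(): return np.round(bot.current_contact_force(),1)
def snap(n,r=(150,280,190,350),k=4.5):
    for cam,q in (("scene",r),("top",(130,235,160,320))):
        a=bot.read_camera(cam)["pixels"]; a=a[q[0]:q[1],q[2]:q[3]]
        cv2.imwrite(f"pics/{n}_{cam}.png",cv2.resize(a,None,fx=k,fy=k,interpolation=cv2.INTER_CUBIC))
def best():
    sols=[(bot.inverse_kinematics(W(0,11,.12),rot(g)),g) for g in(1,-1)]
    q0=np.array(bot.current_joints())
    return min([(np.abs(np.array(q)-q0).max(),g) for q,g in sols if q is not None])
E
python3 - <<'E'
from h import *
print(best()); g=best()[1]
bot.set_gripper(0.0,20)
bot.goto(W(0,10,.19),rot(g)); bot.line_to(W(0,10,.10))
print(bot.current_clock(),inv(bot.current_ee_pos()),F(),g,bot.current_opening())
snap("a")
E
```

```text
Traceback (most recent call last):
  File "h.py", line 18, in best
    return min([(np.abs(np.array(q)-q0).max(),g) for q,g in sols if q is not None])
ValueError: min() iterable argument is empty
```

Run:
```python
from h import *
print(rot(1),rot(-1),W(0,11,.12))
print(Ro.from_rotvec(bot.current_tool_rot()).as_matrix().round(3), bot.current_joints())
print(bot.inverse_kinematics(list(bot.current_ee_pos()),bot.current_tool_rot()))
for z in(.12,.2):
  for yaw in range(-180,180,30):
    r=(Ro.from_euler('z',yaw,degrees=True)*Ro.from_rotvec(rot(1))).as_rotvec()
    q=bot.inverse_kinematics(W(0,11,z),r); print(z,yaw,None if q is None else np.round(q,2))
```

```text
[ 3.13836267 -0.1424224   0.        ] [0.1424224  3.13836267 0.        ] [np.float64(1.5369326343733456), np.float64(10.973185314267125), 0.12]
[[ 0.325 -0.946 -0.   ]
 [-0.946 -0.325  0.002]
 [-0.002 -0.    -1.   ]] [-1.45012432e+00  1.58955198e-01  1.59806849e+00 -4.75304988e-06
  1.38620636e+00 -2.10107323e-01]
[-1.45012432e+00  1.58955198e-01  1.59806849e+00 -4.75304988e-06
  1.38620636e+00 -2.10107323e-01]
0.12 -180 None
0.12 -150 None
0.12 -120 None
0.12 -90 None
0.12 -60 None
0.12 -30 None
0.12 0 None
0.12 30 None
0.12 60 None
0.12 90 None
0.12 120 None
0.12 150 None
0.2 -180 None
0.2 -150 None
0.2 -120 None
0.2 -90 None
0.2 -60 None
0.2 -30 None
0.2 0 None
0.2 30 None
0.2 60 None
0.2 90 None
0.2 120 None
0.2 150 None
```

`W` mixed mm with metres. I'll make it take mm.

```bash
sed -i 's/^def W.*/def W(x,y,z): x,y=x\/1e3,y\/1e3; return [float(X+c*x-s*y),float(Y+s*x+c*y),z]/' h.py
python3 - <<'E'
from h import *
print(best()); g=best()[1]
for y,z in((10,.19),(10,.065),(-106,.14),(-106,.08),(20,.08)): print(np.round(bot.inverse_kinematics(W(0,y,z),rot(g)),2))
bot.set_gripper(0.0,20)
bot.goto(W(0,10,.19),rot(g)); bot.line_to(W(0,10,.10))
print(bot.current_clock(),inv(bot.current_ee_pos()),F(),g,bot.current_opening())
snap("a")
E
```

```text
(np.float64(1.2813725190800143), 1)
[-0.17  0.09  1.72 -0.    1.33 -0.08]
[-0.17  0.24  1.82 -0.    1.08 -0.08]
[-0.39  0.13  1.78 -0.    1.23 -0.3 ]
[-0.39  0.21  1.82 -0.    1.11 -0.3 ]
[-0.15  0.22  1.8  -0.    1.11 -0.06]
4.5917 [  0.7   9.8 100.8] [-0.1  0.1  1.4] 1 0.008393009214218804
```

View pics/a_scene.png

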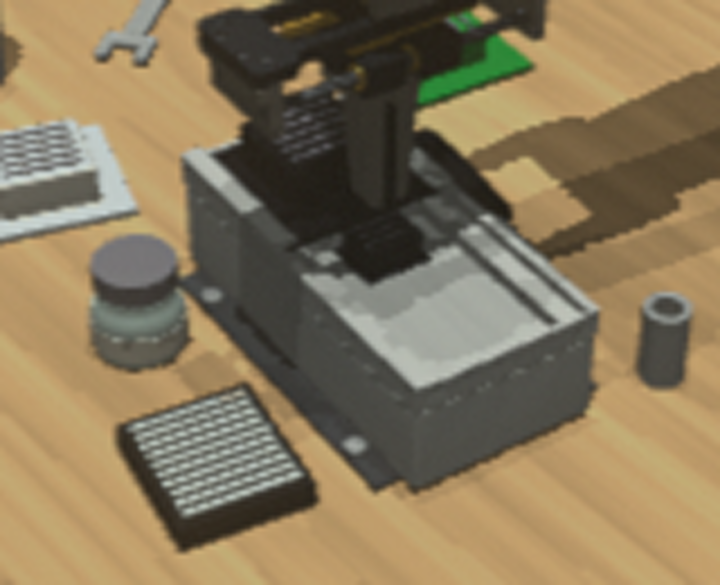

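View pics/a_top.png

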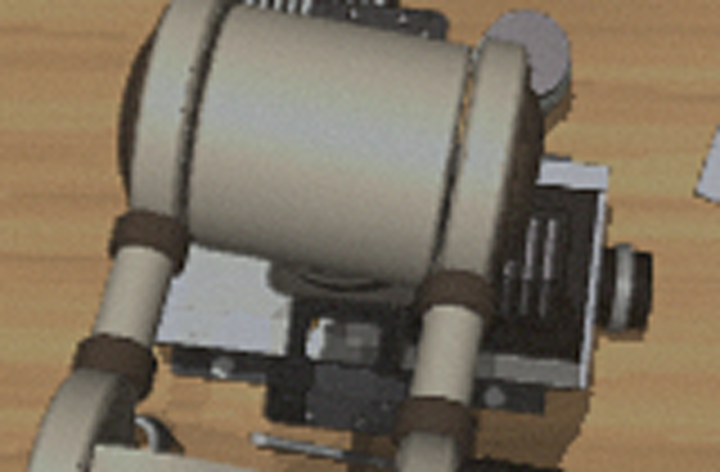

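The fingertip bottom is at (382,205) in the scene crop. Projected down about 21 mm, it lands on the tab centre near (385,238). I'll press now, watching the force.

Run:
```python
from h import *
for z in (.084,.080,.078,.075,.072,.070,.068,.0665,.065,.0635,.062):
    bot.line_to(W(0,10,z),max_speed=.04); f=F(); print(z,inv(bot.current_ee_pos()),f)
    if f[2]>22: break
bot.hold(.15);print(inv(bot.current_ee_pos()),F(),bot.current_clock())
bot.line_to(W(0,10,.12)); print(F())
bot.line_to(W(0,-60,.15));bot.line_to(W(0,-118,.15))
snap("b");print(bot.current_clock(),inv(bot.current_ee_pos()))
```

```text
0.084 [-0.2 10.  83.7] [ 0.6 -0.4 -0.2]
0.08 [-0.2 10.  79.7] [ 0.6 -0.1  0.2]
0.078 [ 0.2 10.  78.1] [-0.  -0.2 -0.2]
0.075 [ 0.2 10.  74.9] [1.6 0.3 1.2]
0.072 [-0.1 10.  71.7] [ 0.1 -0.   0.6]
0.07 [-0.2 10.  69.7] [-0.6 -0.9  1.2]
0.068 [-0.1 10.  67.7] [ 0.4 -0.1  1.3]
0.0665 [-0.1 10.  67.3] [-3.5  1.   8.7]
0.065 [-0.  10.  67.2] [-7.5  0.2 18.2]
0.0635 [ 0.  10.  67.1] [-13.    0.6  27.9]
[ 0.  10.  67.1] [-12.7   1.2  28. ] 7.6417
[-0.  -0.3  1.1]
9.4583 [-1.000e-01 -1.169e+02  1.498e+02]
```

View pics/b_scene.png

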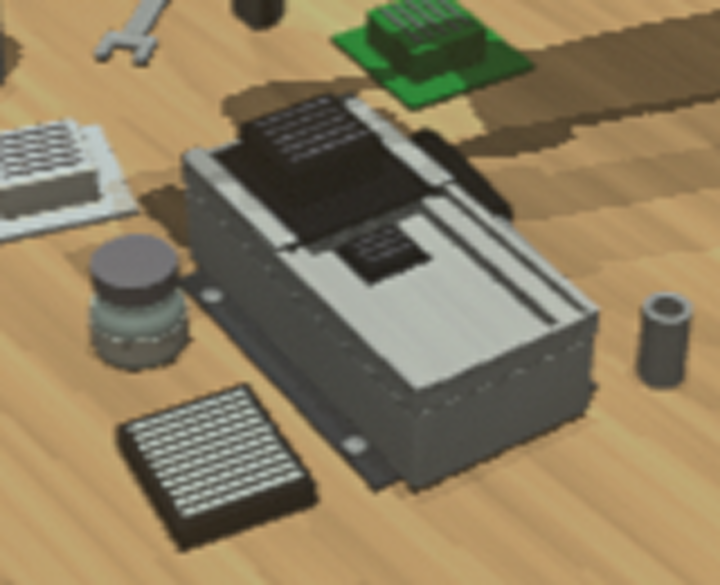

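View pics/b_top.png

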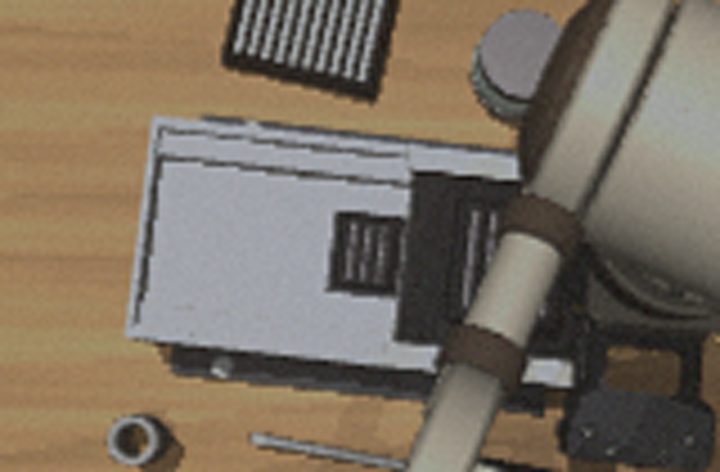

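The tab is in: it stalled at 67.1 mm with rising force, and the scene view shows it nearly flush around (385,245). The cover is still seated. Next I'll push.

Run:
```python
from h import *
bot.line_to(W(0,-117,.10)); bot.line_to(W(0,-117,.080),max_speed=.05); print(inv(bot.current_ee_pos()),F())
for y in (-108,-100,-90,-70,-50,-30,-10,2,8):
    bot.line_to(W(0,y,.080),max_speed=.04); f=F(); print(y,inv(bot.current_ee_pos()),f)
    if np.abs(f).max()>12: break
print(bot.current_clock())
snap("c")
```

```text
[-1.00e-01 -1.17e+02  7.98e+01] [ 0.1 -0.2  0.7]
-108 [ 1.000e-01 -1.077e+02  8.020e+01] [-0.3  0.6 -0.2]
-100 [ -0.  -99.7  80. ] [ 0.7 -0.3  0. ]
-90 [ -0.1 -89.7  79.9] [ 0.2  0.4 -1.2]
-70 [ -0.  -69.8  80. ] [ 0.3 -0.4  0. ]
-50 [ -0.  -49.8  80. ] [ 0.3 -0.5 -0.3]
-30 [ -0.  -29.8  80. ] [ 0.3  0.2 -0.9]
-10 [-0.1 -9.8 80. ] [ 0.7  0.1 -0.2]
2 [-0.1  2.3 80. ] [-0.2  0.6  0.3]
8 [-0.   8.3 80. ] [-0.4 -0.1 -0.5]
14.9667
```

View pics/c_scene.png

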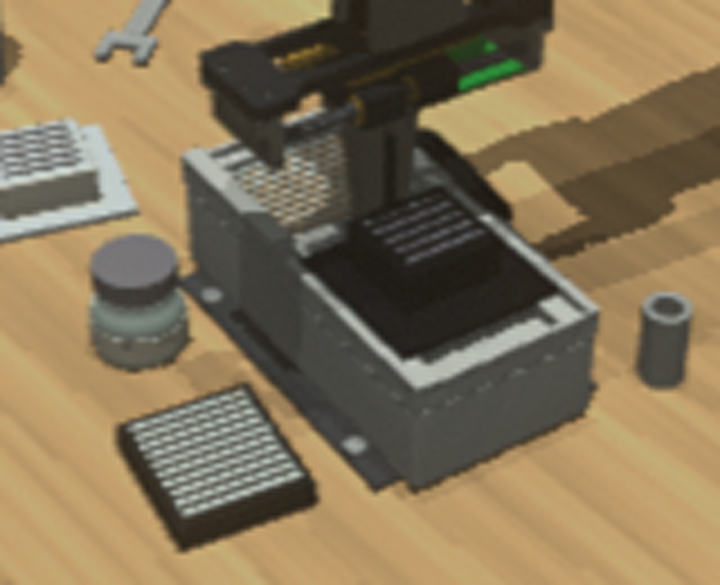

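The cover is now on the shelf with its block at about (425,230), and the opening shows the pleats at (300,180). I'll back off, lift clear and check.

Run:
```python
from h import *
bot.line_to(W(0,-6,.080)); bot.line_to(W(0,-6,.16)); bot.goto(W(0,-190,.25),rot(1))
print(F(),bot.current_clock()); snap("d")
from fit import proj
d=bot.read_camera("top")
for cx in range(40,71,5):
    print(cx,[np.round((proj(d,np.array(W(x,cx-50,.075)))-[160,130])*4.5) .astype(int).tolist() for x in(-52,52)],[np.round((proj(d,np.array(W(x,cx+50,.075)))-[160,130])*4.5) .astype(int).tolist() for x in(-52,52)])
```

```text
[-0.3 -0.1 -1.5] 16.8333
[ 0.54058174  0.01841448 -0.09068739  0.1310879 ]
[[ 0.8  0.8]
 [ 1.3 -1.8]
 [-1.5 -0.2]
 [-1.4  0.1]
 [-0.2  0. ]
 [-0.6  0.7]
 [ 0.2 -0.3]
 [-0.1  0.6]
 [ 0.2 -1.2]
 [-0.4  0.1]
 [-1.4 -0.3]
 [-0.4  1.8]
 [ 0.4 -2.3]]
40 [[390, 352], [411, 159]] [[202, 332], [225, 138]]
45 [[381, 351], [402, 158]] [[193, 331], [215, 137]]
50 [[371, 350], [392, 157]] [[183, 330], [206, 136]]
55 [[362, 349], [383, 156]] [[174, 329], [197, 135]]
60 [[352, 348], [374, 155]] [[164, 328], [187, 134]]
65 [[343, 347], [364, 154]] [[155, 327], [178, 133]]
70 [[334, 346], [355, 153]] [[145, 326], [169, 132]]
```

View pics/d_top.png

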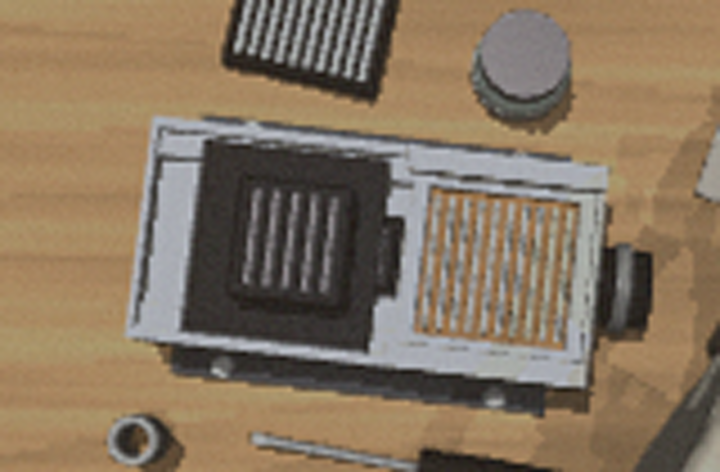

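View pics/d_scene.png

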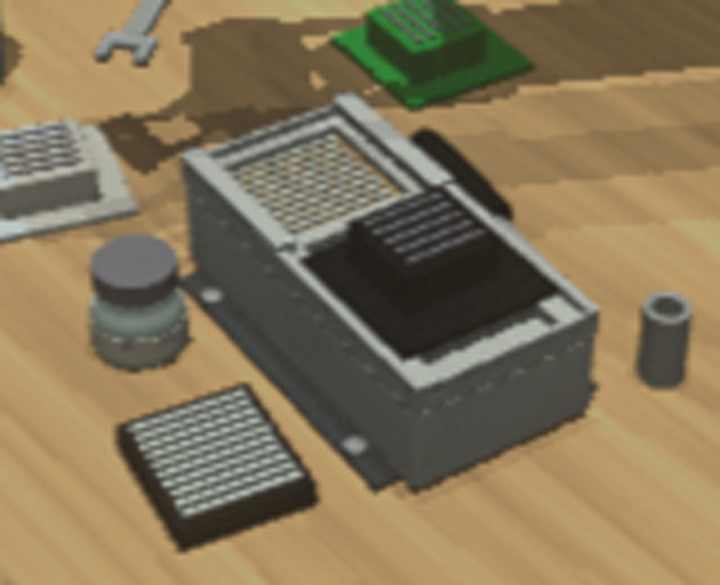

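The cover lies flat and square, with its corners at (207,140), (390,160), (182,330) and (367,350) in the top crop. That puts it at y ≈ +51 mm, and the opening is fully clear.

```bash
python3 -c "
from workcell import bot
bot.hold(.3);bot.job_done();print(bot.current_clock())"
```

```text
the job is handed in; nothing more can be done
the job is handed in; nothing more can be done
```

The filter box is open: the tab is pressed in, the cover is on the landing shelf, and the job was handed in at about 17 s of the 38 s allowed. `job_done()` gives no verdict, so this rests on my own checks.

- **Tab:** I pressed it with the closed fingertips until they stalled 67.1 mm above the bench as the force climbed to 28 N. That matches the fully-in height of 67 mm.
- **Cover:** I pushed it by the rear face of its raised block with no noticeable force, then backed off and lifted the arm clear. In the last pictures it lies flat and square at about y = +51 mm of the box; the allowed range is 31 to 82 mm. I judged flatness and angle by eye.
- **Opening and bystanders:** The filter opening is completely uncovered. The jar, spare filter, socket and screwdriver look unmoved. I did not check the mug, brush, spray can and wrench in the last pictures, apart from one end of the wrench, but the arm worked only around the box.
- **Disagreement:** My box position fit left errors of up to about 2 pixels (roughly 5 mm) at a few corners. The predicted cover corners still matched the last top picture closely.

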